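Lock the blue keyhole plate onto the jig base's stud

TASK

Fit the guide plate with the blue grip onto the dark steel jig base across the machine: lower its keyhole over the headed brass stud, then slide the plate along the base towards the base's long end, until the stud sits at the narrow end of the slot. Leave the plate lying flat and in line with the base, its grip over the long end, and let go; leave the yellow plate alone.

Things in the scene. Friction and masses are not known exactly. Their poses are not given: they have to be found in the camera images.
- blue_plate_grip (a point): Centre of the blue grip of the plate to fit: a block 40 (x) x 18 (y) x 32 mm tall on an aluminium plate 120x60x6 mm; this point is 22 mm above the plate's underside. x runs along the plate from the grip to the keyhole, z up. The keyhole's round hole (42 mm) is centred 42 mm along +x; from it a funnel and a slot 14 mm wide run on in +x to a closed end. Loose, about 0.2 kg.
- blue_plate_seat (a point): The narrow end of the blue plate's keyhole slot, on the plate's underside: the place where the stud's neck sits when the plate is locked. 75 mm from the grip centre along the plate's +x and 22 mm below it; 33 mm beyond the centre of the round hole. Axes as the grip's.
- stud (a point): Top centre of the headed brass stud on the fixed dark steel base (145x76 mm, 9 mm high) right of the 0.34 m tall green machine. Head 20 mm wide, 5 mm thick, top 32 mm above the bench; neck 7 mm, 18 mm tall between base and head. x runs along the base, z up: the base reaches 40 mm from the stud in +x and 105 mm in -x, the long end, where the grip belongs.
- yellow_plate_grip (a point): Centre of the yellow grip of a second, otherwise identical plate, lying beside the blue one left of the green machine. Not wanted: leave it where it lies. Axes and sizes as for the blue plate.

How it is judged:
By the outcome, as a careful person would: the job done as asked, in the order asked, and still so for the second after the job is handed in, with the robot touching nothing.
It also fails if it takes over 53 s, if anything falls off the work surface, if the arm or the gripper's body presses on something with over 40 N, if the wrist force passes 120 N, or if a joint passes its speed limit or range.

ROBOT

A 6-joint arm with a two-finger parallel gripper is mounted at the origin on the work surface; the furniture and walls round the work are solid. World frame = base frame: x ahead of the robot, y to its left, z up, the work surface at z = 0. Lengths are in m, angles in rad, forces in N, time in s.
With the tool pointing down it reaches from about 0.375 to 0.975 m from the base axis. Payload 3.8 kg.
Tool frame: the origin (TCP) lies on the centre line of the jaws, within the pads' length; the fingertips stand 8 mm ahead of it and the grasp point (between the pads) lies 11 mm behind it; z points along the fingers, y is the direction in which the jaws open and shut (so a half turn about z gives the same grasp; the last joint's range is limited). The gripper opens to 85 mm and grips with 20 to 120 N. Pads are 22 mm wide; open, the fingers measure 114 mm over their backs; the gripper's body (76 mm by 85 mm) begins 54 mm behind the grasp point. The pads swing forward as they close: fully open they stand 13 mm farther back than shut.
Start: joints at [-1.368, 0.264, 1.604, -0, 1.274, -0.037], TCP at [0.16, -0.656, 0.239] pointing down, gripper open.
Joint ranges: [-2.63, 2.63], [-0.94, 2.18], [0.31, 2.57], [-1.31, 4.45], [0, 2.66], [-2.55, 2.55]. Speed limits (rad/s): [2.57, 2.57, 3.14, 3.14, 3.14, 3.14].

INTERFACE

Orientations are given as a rotation vector (axis times angle).
In Python, from workcell import * gives the robot as it stands.
- The arm moves only by the tool play_rows, never from a script. Its arguments are lists of equal length, an entry for each row: "slide": the shift along the tool's x, y, z in cm, a list of three; "delta_rot": the turn, a rotation vector about the tool's x, y, z in rad, a list of three. In form: {"slide": [[x, y, z], ...], "delta_rot": [[wx, wy, wz], ...]}. A call has 1 to 12 rows; each row is the pose to reach, as a shift and turn from the pose measured when the call began, along the tool's axes at that moment; what a row does not reach only later rows make up. A row lasts 1/12 s, in which the tool goes at most 41.7 mm and 7.16 degrees, less where a joint would pass 70% of its speed; a pose out of reach is approached as far as the arm can. A call with a gripper value outside its range is refused whole. "hand" is the opening, from 0 (shut) to 1 (fully open), set as the call begins (left out, the last holds). The fingers move at their own pace and stop on an object; "force" is the grip in N (left out, the last holds). Time passes only in rows, so rows that repeat a pose let the fingers close. It gives the time, the measured TCP pose, the force and the opening at its end, in the units of the state.
- read_state(): the state, without advancing time (a new reading comes with each control period).
- read_camera(name): name is "scene" or "side" or "wrist"; returns a dict with "image" (480x640x3 uint8, red, green, blue), "depth" (480x640 float32, m along the optical axis (not along the pixel's ray), 0 where there is no reading), "fovy" (degrees; the focal length in pixels is half the picture's height over the tangent of half this angle, whatever the lens; pixels are square), "cx", "cy" (the principal point, pixels), "world_from_camera" (4x4, takes a point from camera to world coordinates); the wrist camera has in their place "hand_eye" (4x4, takes a point from camera to tool coordinates, whose origin is the TCP and whose axes are the flange's). Camera axes: x right, y up, looking along -z (the intrinsics and any distortion apply to the point x, -y, -z); pixel columns grow to the right and rows downward; lengths in m; the calibration is good to about 2 mm. A picture is of the moment at which its call begins: read the wrist's pose just before it.
- finish_job(): hands the job in, once; it reports no verdict.
Trained networks look in a picture, given as the dict that the camera call returned (one of the last four; its "shot" number tells which), for a name from the list of things; names that differ only in an ending like _2 or _b are one class to them, and where a whole thing is asked for, a point or a joint stands for the part that bears it (a point fixed in the world has none). Each returns a list of dicts, best first, with "conf" (0 to 1); they miss things now and then, are a little off and sometimes report something else, mostly with a low value. They report only what shows in the picture. A call takes as long as a camera call.
- spot_in(target, picture): "bbox" ([centre column, centre row, width, height] in pixels, round what is visible of it).
- landmark_of(target, picture): "at" ([column, row] in pixels: a listed point, or the origin of a listed thing).
The state is a dict: "time": time; "q": joint angles; "joint_vel": joint speeds; "joint_torque": joint torques, N m; "tool_pos": TCP position; "tcp_rot": TCP orientation; "wrist_force": force on the tool from outside, world axes, zero at the start; "torque": the same for the moment, N m; "width": opening from 0.0 (shut) to 1.0 (fully open).
Only numpy, scipy, OpenCV 4.12 (cv2) and the standard library are available. Lean on these libraries where they do the work, as an engineer would, in place of code of your own. Each camera call takes 0.05 s, during which the arm holds its last target.

## Working session

There is one attempt and no reset: what is moved stays moved. The work goes in short steps, Python scripts to look and compute and a tool call to move; the robot and the scene stay as the last step left them, time stands still between calls to the robot, and variables do not carry over. Pictures are saved under pics/ and viewed, and the job is handed in when it is done.

Besides the shell and the picture viewer there is one more tool, called after "Emit:" as name(argument=value, ...) on one line, values as JSON. play_rows: Moves the arm, as the interface text tells. Its arguments: {"type":"object","properties":{"slide":{"type":"array"},"delta_rot":{"type":"array"},"hand":{"type":"number"},"force":{"type":"number"}},"required":["slide","delta_rot"]}

```bash
mkdir -p pics; ls; cat > h.py <<'E'
from workcell import *
import numpy as np, cv2
from scipy.spatial.transform import Rotation as R
def save(p,n): cv2.imwrite('pics/'+n+'.png',p['image'][:,:,::-1])
def T_wc(p,st=None):
    if 'world_from_camera' in p: return np.array(p['world_from_camera'])
    T=np.eye(4);T[:3,:3]=R.from_rotvec(st['tcp_rot']).as_matrix();T[:3,3]=st['tool_pos']
    return T@np.array(p['hand_eye'])
def f(p): return 240/np.tan(np.radians(p['fovy'])/2)
def ray(p,uv,T):
    d=np.array([(uv[0]-p['cx'])/f(p),-(uv[1]-p['cy'])/f(p),-1.]);return T[:3,3],T[:3,:3]@d
def on_z(p,uv,T,z):
    o,d=ray(p,uv,T);return o+d*(z-o[2])/d[2]
def dep(p,uv,T):
    o,d=ray(p,uv,T);u,v=int(round(uv[0])),int(round(uv[1]))
    return o+d*p['depth'][v,u]
E
cat > a.py <<'E'
from h import *
np.set_printoptions(precision=4,suppress=True)
s=read_state();print(s)
for n in ['scene','side','wrist']:
    s=read_state();p=read_camera(n);save(p,n+'0');T=T_wc(p,s)
    print(n,[k for k in p],p['fovy'],p['cx'],p['cy'],p.get('distortion'));print(T)
    for t in ['blue_plate_grip','blue_plate_seat','stud','yellow_plate_grip']:
        for r in landmark_of(t,p)[:2]:
            print(t,r,dep(p,r['at'],T))
E
python3 a.py
```

```text
pics
{'time': 0.0, 'q': array([-1.3679,  0.2648,  1.6054,  0.    ,  1.2737, -0.0369]), 'joint_vel': array([-0.0005, -0.0023, -0.0013,  0.    , -0.0013, -0.0021]), 'joint_torque': array([ -0.0006, -51.5107, -36.7317,  -0.0002,   0.013 ,  -0.    ]), 'tool_pos': array([ 0.1602, -0.655 ,  0.2379]), 'tcp_rot': array([-3.1168, -0.3755,  0.0003]), 'wrist_force': array([-0.1325,  0.3848,  0.104 ]), 'torque': array([0.0132, 0.0539, 0.0234]), 'width': 1.000046953569469}
scene ['image', 'depth', 'fovy', 'cx', 'cy', 'world_from_camera', 'shot'] 52.292812087646425 315.67794091981534 237.7740316674323 None
[[ 0.915   0.3011 -0.2684  0.2109]
 [-0.4034  0.6797 -0.6126 -0.7906]
 [-0.002   0.6688  0.7434  0.8968]
 [ 0.      0.      0.      1.    ]]
blue_plate_seat {'at': [308.0, 176.8], 'conf': 0.5} [0.606  0.1626 0.0029]
stud {'at': [377.5, 338.7], 'conf': 0.65} [ 0.5274 -0.3765  0.0302]
side ['image', 'depth', 'fovy', 'cx', 'cy', 'world_from_camera', 'shot'] 44.06605049028739 314.6599128739192 240.97864413338698 None
[[-0.9593  0.1955 -0.2035  0.2852]
 [-0.2819 -0.6281  0.7253  0.6437]
 [ 0.014   0.7532  0.6577  0.7655]
 [ 0.      0.      0.      1.    ]]
blue_plate_grip {'at': [231.3, 336.6], 'conf': 0.9} [0.5738 0.094  0.0309]
blue_plate_seat {'at': [201.0, 378.9], 'conf': 0.57} [0.5953 0.1673 0.0077]
yellow_plate_grip {'at': [318.3, 353.7], 'conf': 0.72} [0.4309 0.0918 0.0382]
wrist ['image', 'depth', 'fovy', 'cx', 'cy', 'hand_eye', 'shot'] 64.18372399106967 320.971136400219 241.4763058696886 None
[[ 0.2385  0.925   0.2957  0.2359]
 [-0.9711  0.2272  0.0724 -0.638 ]
 [-0.0002 -0.3044  0.9525  0.3731]
 [ 0.      0.      0.      1.    ]]
```

```bash
python3 -c "
import cv2,numpy as np
a=[cv2.resize(cv2.imread(f'pics/{n}0.png'),(640,480)) for n in ['scene','side']]
cv2.imwrite('pics/c0.png',cv2.resize(a[1][240:480,100:460],(800,533)))
cv2.imwrite('pics/c1.png',cv2.resize(a[0][240:440,260:500],(720,600)))"
```

```text
(no output)
```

View pics/scene0.png

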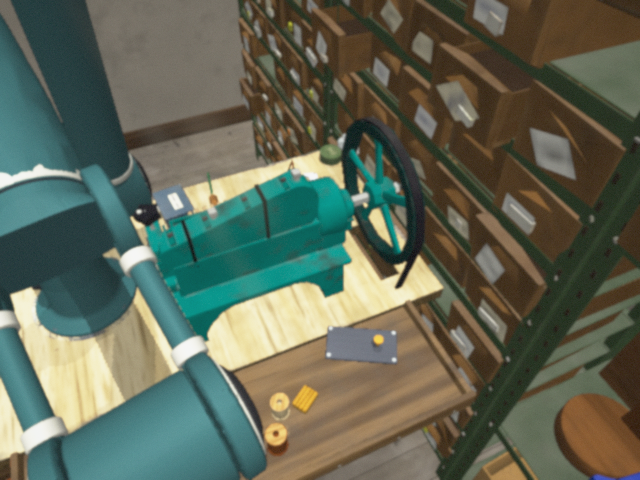

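View pics/side0.png

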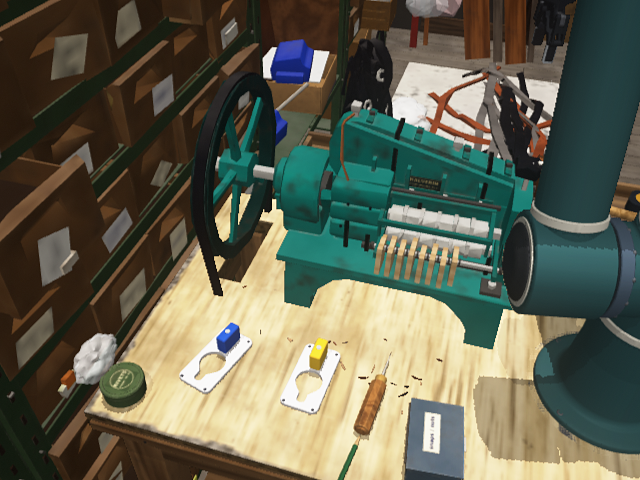

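View pics/c0.png

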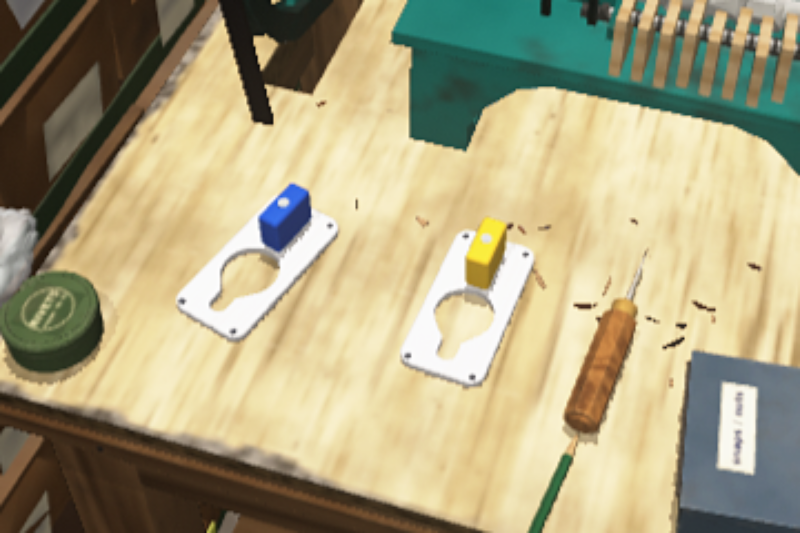

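View pics/c1.png

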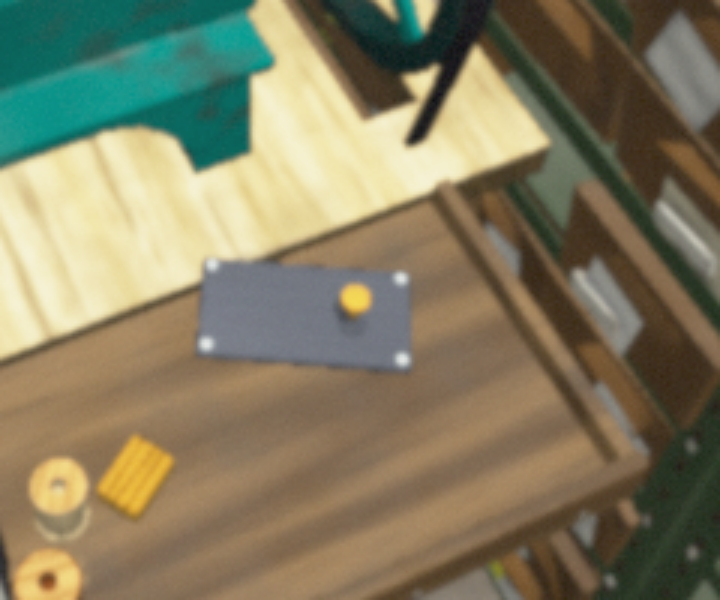

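```bash
cat > b.py <<'E'
from h import *
np.set_printoptions(precision=4,suppress=True)
P={}
def cloud(p,T):
    v,u=np.mgrid[:480,:640];d=p['depth']
    X=np.stack([(u-p['cx'])/f(p)*d,-(v-p['cy'])/f(p)*d,-d],-1)
    return X@T[:3,:3].T+T[:3,3]
for n in ['scene','side']:
    p=read_camera(n);T=T_wc(p);C=cloud(p,T);P[n]=(p,T,C)
    im=p['image'].astype(int);m=(p['depth']>0)
    # heights map max by x,y cells for machine region
    sel=m&(C[...,0]>.1)&(C[...,0]<1.0)&(C[...,1]>-.35)&(C[...,1]<.2)&(C[...,2]<.8)&(C[...,2]>.05)
    pts=C[sel]
    print(n);H=np.zeros((10,12))
    for x,y,z in pts:
        i=int((x-.1)/.1);j=int((y+.35)/.05)
        if i<10 and j<12:H[i,j]=max(H[i,j],z)
    print(H)
# base: dark steel
p,T,C=P['scene']
im=p['image'].astype(int)
sel=(abs(C[...,0]-.5)<.2)&(abs(C[...,1]+.38)<.15)&(im.max(-1)<125)&(im[...,2]>im[...,0]-2)&(C[...,2]<.03)
m=sel.astype(np.uint8)
n,l,st,ce=cv2.connectedComponentsWithStats(m);k=1+np.argmax(st[1:,4]);print(st[k])
m=(l==k).astype(np.uint8);m=cv2.morphologyEx(m,cv2.MORPH_CLOSE,np.ones((9,9)))
c=max(cv2.findContours(m,0,2)[0],key=cv2.contourArea)
w=np.array([on_z(p,q[0],T,.009)[:2] for q in c])
r=cv2.minAreaRect((w*1000).astype(np.float32));print('base',r,cv2.boxPoints(r)); print('median z',np.median(C[l==k][:,2]))
# stud: brass pixels
hs=cv2.cvtColor(p['image'],cv2.COLOR_RGB2HSV)
ms=((hs[...,0]>12)&(hs[...,0]<32)&(hs[...,1]>140)&(hs[...,2]>150)).astype(np.uint8); ms[:325]=0;ms[355:]=0;ms[:,:360]=0;ms[:,395:]=0
v,u=np.nonzero(ms);print('brass',u.min(),u.max(),v.min(),v.max(),on_z(p,(u.mean(),(v.min()+ (u.max()-u.min())*.74/2)),T,.032))
print('stud lm',[ (r['at'],on_z(p,r['at'],T,.032)) for r in landmark_of('stud',p)])
# plates
p,T,C=P['side'];im=p['image'].astype(int)
hs=cv2.cvtColor(p['image'],cv2.COLOR_RGB2HSV)
m=((hs[...,1]<40)&(hs[...,2]>150)&(C[...,2]<.03)&(C[...,1]>.03)&(C[...,0]>.35)&(C[...,0]<.75)).astype(np.uint8)
n,l,st,ce=cv2.connectedComponentsWithStats(m)
for k in range(1,n):
    if st[k,4]<500: continue
    c=max(cv2.findContours((l==k).astype(np.uint8),0,2)[0],key=cv2.contourArea)
    w=np.array([on_z(p,q[0],T,.006)[:2] for q in c])
    r=cv2.minAreaRect((w*1000).astype(np.float32));print('plate',st[k],r,cv2.boxPoints(r).tolist(),np.median(C[l==k][:,2]))
for t in ['blue_plate_grip','blue_plate_seat','yellow_plate_grip']:
    for r in landmark_of(t,p)[:2]: print(t,r,on_z(p,r['at'],T,0 if 'seat' in t else .022))
for nm,lo,hi in [('blue',100,130),('yellow',22,35)]:
    m=((hs[...,0]>lo)&(hs[...,0]<hi)&(hs[...,1]>120)&(abs(C[...,2]-.038)<.004)&(C[...,1]>.03)&(C[...,0]>.35)&(C[...,0]<.75)).astype(np.uint8)
    w=C[m>0];print(nm,len(w),cv2.minAreaRect((w[:,:2]*1000).astype(np.float32)),w.mean(0))
E
python3 b.py
```

```text
scene
[[0.7116 0.7101 0.1214 0.2589 0.6598 0.6551 0.522  0.3388 0.2946 0.
  0.     0.    ]
 [0.     0.     0.1216 0.2998 0.3017 0.6344 0.2613 0.2768 0.     0.
  0.     0.    ]
 [0.     0.     0.122  0.3072 0.3056 0.     0.1757 0.     0.     0.
  0.     0.    ]
 [0.     0.     0.1207 0.3328 0.3224 0.2358 0.     0.     0.     0.
  0.     0.    ]
 [0.     0.     0.1199 0.2462 0.2492 0.2367 0.     0.     0.     0.
  0.     0.    ]
 [0.5206 0.5207 0.521  0.5209 0.3484 0.3408 0.3159 0.2461 0.     0.
  0.3892 0.    ]
 [0.6402 0.6257 0.6089 0.5905 0.56   0.55   0.5312 0.5128 0.4937 0.473
  0.4551 0.    ]
 [0.6294 0.4965 0.4962 0.4953 0.2252 0.1015 0.503  0.     0.     0.2135
  0.243  0.    ]
 [0.5912 0.     0.     0.     0.     0.     0.     0.     0.     0.
  0.     0.    ]
 [0.     0.     0.     0.     0.     0.     0.     0.     0.     0.
  0.     0.    ]]
side
[[0.     0.     0.     0.2594 0.3072 0.5486 0.5677 0.54   0.345  0.2755
  0.     0.    ]
 [0.     0.     0.     0.3016 0.3053 0.2163 0.1815 0.2839 0.     0.
  0.     0.    ]
 [0.     0.     0.     0.3087 0.3087 0.2408 0.1792 0.    
[... 1412 characters left out ...]
322692871094), 85.7492904663086) [[401.3765563964844, 53.85680389404297], [462.0664978027344, 49.34600067138672], [471.1589660644531, 171.6790771484375], [410.4690246582031, 176.18988037109375]] 0.007641447117864797
blue_plate_grip {'at': [229.8, 335.0], 'conf': 0.9} [0.5808 0.0851 0.022 ]
blue_plate_seat {'at': [198.2, 382.1], 'conf': 0.97} [0.6001 0.1692 0.    ]
yellow_plate_grip {'at': [314.1, 353.9], 'conf': 0.56} [0.4404 0.0818 0.022 ]
blue 206 ((580.44873046875, 93.53815460205078), (40.3320198059082, 17.141300201416016), 73.8966293334961) [0.5795 0.0949 0.0388]
yellow 182 ((434.1081848144531, 81.0880355834961), (38.70421600341797, 16.43018913269043), 85.17578125) [0.4336 0.0823 0.0395]
```

```bash
cat > c.py <<'E'
from h import *
out=np.zeros((600,800,3),np.uint8)
for n,x0 in [('scene',0),('side',400)]:
    p=read_camera(n);T=T_wc(p)
    v,u=np.mgrid[:480,:640];d=p['depth']
    X=np.stack([(u-p['cx'])/f(p)*d,-(v-p['cy'])/f(p)*d,-d],-1)@T[:3,:3].T+T[:3,3]
    if 1:
      m=(d>0)&(X[...,0]>0)&(X[...,0]<1.0)&(abs(X[...,1]+.15)<.55)
      Q=X[m];o=np.argsort(Q[:,2]);Q=Q[o]
      px=(x0+(0.4-Q[:,1])/1.1*399).astype(int);py=(590-Q[:,0]*580).astype(int)
      h=np.clip(Q[:,2]/.7*255,0,255).astype(np.uint8)
      col=cv2.applyColorMap(h.reshape(-1,1),cv2.COLORMAP_JET)[:,0]
      out[py,px]=col
    # wheel points
    for xa in np.arange(.5,.85,.05):
        s=(d>0)&(X[...,0]>xa)&(X[...,0]<xa+.05)&(X[...,2]>.05)&(X[...,2]<.75)&(X[...,1]>-.5)&(X[...,1]<.3)
        Q=X[s]
        if len(Q): print(n,round(xa,2),len(Q),Q[:,1].min(),Q[:,1].max(),Q[:,2].min(),Q[:,2].max())
cv2.imwrite('pics/map.png',out)
E
python3 c.py
```

```text
scene 0.5 1923 -0.23441515445361083 -0.0860051727609279 0.05055385845759641 0.24926065051831636
scene 0.55 378 -0.17449233603255365 -0.11978166990408567 0.13594972904452185 0.2205200275706004
scene 0.6 6193 -0.3023862921358211 0.01811538404489421 0.05002110103369095 0.34808587386150736
scene 0.65 4712 -0.4730809505936856 0.29997620374479195 0.05021344922361359 0.6958086723524706
scene 0.7 12809 -0.49996760565907744 0.2998078874114958 0.05008169478268942 0.6925416706609415
scene 0.75 45862 -0.4999988170637657 0.2998046144847015 0.05001922418008553 0.6379899555001982
scene 0.8 3167 -0.4611893257871697 0.29780080161827693 0.09960425854203536 0.629885843491439
side 0.5 3351 -0.17722382334806352 -0.015169954216367798 0.05002204606395588 0.2511350548471769
side 0.55 515 -0.14987654210248802 -0.10487775594522719 0.13923728964037507 0.2222818924181561
side 0.6 8803 -0.29648751311336097 0.023175531959673923 0.05005211104087359 0.35046195210918174
side 0.65 8475 -0.2788367202077817 0.29996266287680473 0.050812548188746254 0.453656106112342
side 0.7 6772 -0.49982407962725506 0.29996008852828954 0.05011364782870664 0.5591461382648648
side 0.75 52337 -0.499707922606899 0.29999417271753753 0.05000111382611516 0.5514938466982731
side 0.8 562 -0.45175093528521226 0.19688281857477602 0.0995412268339726 0.36271721864609524
```

View pics/map.png

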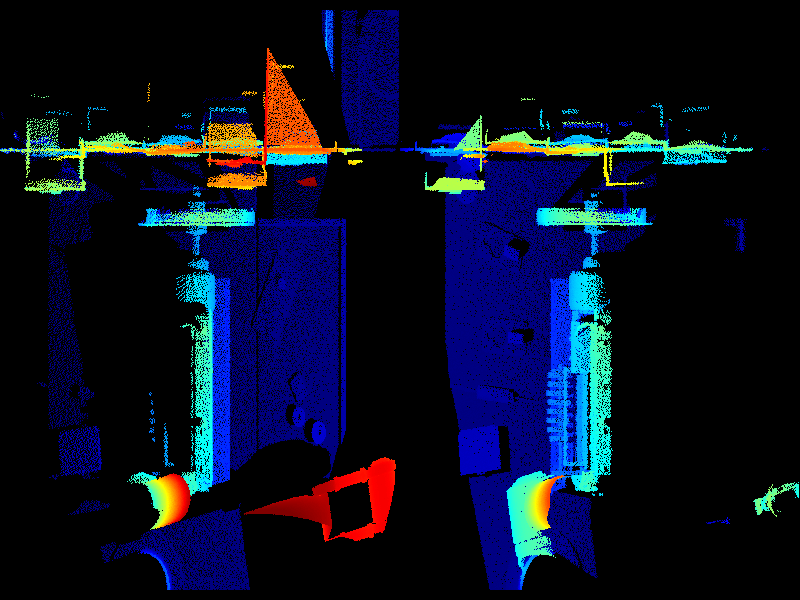

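View pics/wrist0.png

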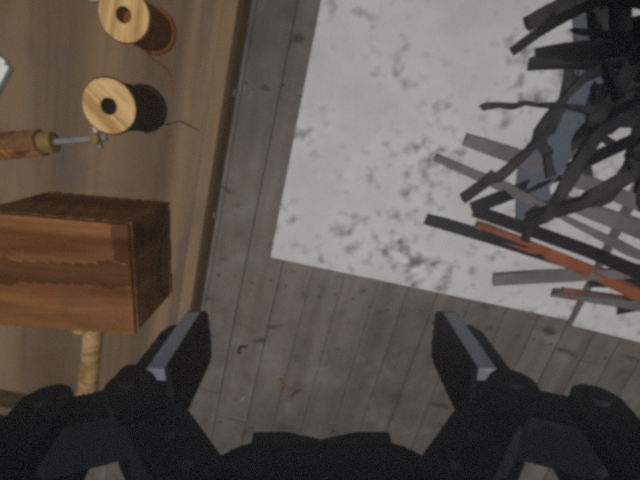

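```bash
cat >> h.py <<'E'
np.set_printoptions(precision=4,suppress=True)
def goto(pos,yaw_deg,st=None):
    st=st or read_state();R0=R.from_rotvec(st['tcp_rot'])
    y=np.radians(yaw_deg);X=np.array([np.cos(y),np.sin(y),0]);Z=np.array([0,0,-1.]);
    Rt=R.from_matrix(np.stack([X,np.cross(Z,X),Z],1))
    d=R0.inv().apply(np.array(pos)-st['tool_pos'])*100;w=(R0.inv()*Rt).as_rotvec()
    print('t',st['time'],'slide',d.round(2),'rot',w.round(4),'rows',np.linalg.norm(d)/4.17,np.degrees(np.linalg.norm(w))/7.16)
def yaw(st=None):
    st=st or read_state();m=R.from_rotvec(st['tcp_rot']).as_matrix();return np.degrees(np.arctan2(m[1,0],m[0,0])),m[:,2]
E
cat > d.py <<'E'
from h import *
s=read_state();print(yaw(s),np.degrees(s['q']))
p=read_camera('scene');T=T_wc(p)
W=[on_z(p,(a/3+260,b/3+240),T,.009) for a,b in [(212,266),(401,279),(206,344),(402,359),(203,258),(411,272),(197,354),(411,370)]]
print(np.array(W))
for a,b in [(0,1),(2,3),(4,5),(6,7)]:
    e=W[b]-W[a];print(np.linalg.norm(e),np.degrees(np.arctan2(e[1],e[0])))
goto([.42,-.36,.45],-15,s)
E
python3 d.py
```

```text
(np.float64(13.738463033096773), array([-0., -0., -1.])) [-78.3758  15.1196  91.9006  -0.0012  72.979   -2.1139]
[[ 0.457  -0.3058  0.009 ]
 [ 0.5723 -0.3682  0.009 ]
 [ 0.4279 -0.3588  0.009 ]
 [ 0.5424 -0.4215  0.009 ]
 [ 0.454  -0.2974  0.009 ]
 [ 0.5815 -0.3661  0.009 ]
 [ 0.4193 -0.3631  0.009 ]
 [ 0.5439 -0.4309  0.009 ]]
0.13109439794536992 -28.40000292985945
0.13057718242410352 -28.70264504211218
0.14483625387220864 -28.320932278881006
0.1418129768099893 -28.564891981375983
t 1.15 slide [ 32.25 -22.56 -21.07] rot [0.     0.     0.5016] rows 10.705016144247917 4.013751825724205
```

```bash
python3 -c "
from h import *
goto([.42,-.34,.45],-28.5)"
```

```text
t 1.2 slide [ 32.72 -24.5  -21.07] rot [-0.      0.      0.7373] rows 11.028396196088483 5.899639825193731
```

Emit:
play_rows(slide=[[4,-3,-7],[8,-6,-12],[11,-8.5,-15],[14,-11,-18],[17,-13,-21],[20,-15,-21],[23,-17.5,-21],[26,-20,-21],[29.5,-22,-21],[32.7,-24.5,-21],[32.7,-24.5,-21],[32.7,-24.5,-21]], delta_rot=[[0,0,0.07],[0,0,0.14],[0,0,0.21],[0,0,0.28],[0,0,0.35],[0,0,0.42],[0,0,0.5],[0,0,0.58],[0,0,0.66],[0,0,0.737],[0,0,0.737],[0,0,0.737]])

```text
time: 2.2
tool_pos: [0.4218, -0.3369, 0.4504]
tcp_rot: [-3.045, 0.77, -0.003]
wrist_force: [0.2, -0.6, -0.4]
width: 0.998
```

```bash
cat > e.py <<'E'
from h import *
s=read_state();p=read_camera('wrist');save(p,'wrist1');T=T_wc(p,s);print(s['joint_vel'],yaw(s))
for r in landmark_of('stud',p)[:2]: print(r,on_z(p,r['at'],T,.032),dep(p,r['at'],T))
s=read_state();print('over blue');goto([.48,.0,.45],74,s);
E
python3 e.py
```

```text
[ 0.5157  0.0128 -0.0479 -0.0392  0.0387  0.4935] (np.float64(-28.36923315844746), array([ 0.0023,  0.0002, -1.    ]))
{'at': [308.2, 87.9], 'conf': 0.66} [ 0.5346 -0.3786  0.032 ] [ 0.5346 -0.3786  0.032 ]
over blue
t 2.3 slide [-10.81 -32.44   0.04] rot [ 0.001  -0.0024 -1.7834] rows 8.200968371489273 14.271195270964752
```

View pics/wrist1.png

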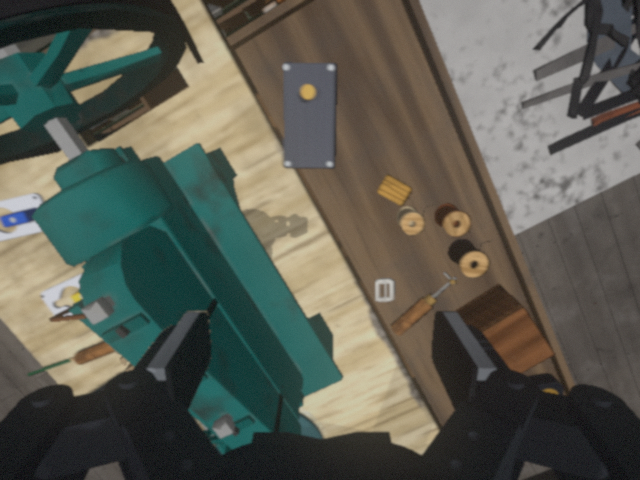

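```bash
cat > e2.py <<'E'
from h import *
s=read_state();p=read_camera('wrist');save(p,'wrist2');T=T_wc(p,s);print(s['joint_vel'].round(3),yaw(s),s['tool_pos'])
for r in landmark_of('stud',p)[:2]: print(r,on_z(p,r['at'],T,.032),dep(p,r['at'],T))
im=p['image'].astype(int)
m=((im.max(-1)<120)&(im[...,2]>=im[...,0]-4)).astype(np.uint8);m[:50]=0;m[180:]=0;m[:,:270]=0;m[:,350:]=0
m=cv2.morphologyEx(m,cv2.MORPH_OPEN,np.ones((3,3)))
n,l,st,ce=cv2.connectedComponentsWithStats(m);k=1+np.argmax(st[1:,4]);print(st[k])
m=(l==k).astype(np.uint8);c=max(cv2.findContours(m,0,2)[0],key=cv2.contourArea)
w=np.array([on_z(p,q[0],T,.009)[:2] for q in c]);r=cv2.minAreaRect((w*1000).astype(np.float32));print(r)
hs=cv2.cvtColor(p['image'],cv2.COLOR_RGB2HSV)
b=((hs[...,0]>12)&(hs[...,0]<32)&(hs[...,1]>140)&(hs[...,2]>120)).astype(np.uint8);b[:75]=0;b[110:]=0;b[:,:295]=0;b[:,325:]=0
v,u=np.nonzero(b);print('brass',u.min(),u.max(),v.min(),v.max(),on_z(p,(u.mean(),v.mean()),T,.032))
goto([.48,.0,.45],74);
E
python3 e2.py
```

```text
[-0.06   0.012  0.007 -0.051 -0.006 -0.042] (np.float64(-28.18176061144307), array([ 0.0023,  0.    , -1.    ])) [ 0.4221 -0.337   0.4503]
{'at': [310.0, 88.6], 'conf': 0.73} [ 0.5331 -0.3802  0.032 ] [ 0.5332 -0.3802  0.0309]
[ 284   63   53  105 4861]
((501.5092468261719, -362.51019287109375), (73.41473388671875, 141.74575805664062), 61.2102165222168)Traceback (most recent call last):
  File "e2.py", line 12, in <module>
    v,u=np.nonzero(b);print('brass',u.min(),u.max(),v.min(),v.max(),on_z(p,(u.mean(),v.mean()),T,.032))
                                    ~~~~~^^
    return umr_minimum(a, axis, None, out, keepdims, initial, where)
ValueError: zero-size array to reduction operation minimum which has no identity
```

```bash
python3 -c "
from h import *
goto([.48,.03,.45],50)"
```

```text
t 2.4 slide [-12.29 -35.38  -0.09] rot [ 0.0009  0.0003 -1.3679] rows 8.980846418858114 10.946524423890848
```

Emit:
play_rows(slide=[[-1,-3,0],[-2.2,-6,0],[-3.4,-9.5,0],[-4.5,-13,0],[-5.7,-16.5,0],[-6.9,-20,0],[-8,-23.5,0],[-9.2,-27,0],[-10.3,-30,0],[-11.3,-33,0],[-12.3,-35.4,0],[-12.3,-35.4,0]], delta_rot=[[0,0,-0.12],[0,0,-0.24],[0,0,-0.36],[0,0,-0.48],[0,0,-0.6],[0,0,-0.72],[0,0,-0.84],[0,0,-0.96],[0,0,-1.08],[0,0,-1.2],[0,0,-1.32],[0,0,-1.368]])

```text
time: 3.4
tool_pos: [0.4803, 0.0327, 0.4486]
tcp_rot: [-2.841, -1.338, 0.0]
wrist_force: [-0.0, 0.3, 1.1]
width: 1.004
```

```bash
python3 -c "
from h import *
s=read_state();print(s['tool_pos'],yaw(s))
goto([.555,.085,.2],74,s)"
```

```text
[0.4803 0.0327 0.4486] (np.float64(50.43897697838659), array([-0.0008,  0.001 , -1.    ]))
t 3.4 slide [ 8.78  2.46 24.86] rot [-0.0012 -0.0005 -0.4112] rows 6.351197315355807 3.290660379519893
```

Emit:
play_rows(slide=[[2.5,0.7,1],[5,1.4,3],[7.5,2.1,6],[8.8,2.3,10],[8.8,2.3,14],[8.8,2.3,18],[8.8,2.3,21.5],[8.8,2.3,24],[8.8,2.3,24],[8.8,2.3,24]], delta_rot=[[0,0,-0.1],[0,0,-0.2],[0,0,-0.3],[0,0,-0.4],[0,0,-0.411],[0,0,-0.411],[0,0,-0.411],[0,0,-0.411],[0,0,-0.411],[0,0,-0.411]])

```text
time: 4.23
tool_pos: [0.5528, 0.0846, 0.2069]
tcp_rot: [-2.508, -1.886, 0.006]
wrist_force: [0.1, -0.4, 0.9]
width: 0.998
```

```bash
cat > g.py <<'E'
from h import *
s=read_state();p=read_camera('wrist');s=read_state();p=read_camera('wrist');save(p,'wrist3');T=T_wc(p,s);print(s['joint_vel'].round(3),yaw(s),s['tool_pos'])
for t,z in [('blue_plate_grip',.022),('blue_plate_seat',0)]:
    for r in landmark_of(t,p)[:2]: print(t,r,on_z(p,r['at'],T,z),dep(p,r['at'],T))
v,u=np.mgrid[:480,:640];d=p['depth']
C=np.stack([(u-p['cx'])/f(p)*d,-(v-p['cy'])/f(p)*d,-d],-1)@T[:3,:3].T+T[:3,3]
hs=cv2.cvtColor(p['image'],cv2.COLOR_RGB2HSV)
m=((hs[...,0]>100)&(hs[...,0]<130)&(hs[...,1]>120)&(abs(C[...,2]-.038)<.005)&(d>0))
w=C[m];print('blue top',len(w),cv2.minAreaRect((w[:,:2]*1000).astype(np.float32)),w[:,2].mean())
m=((hs[...,1]<50)&(hs[...,2]>130)&(abs(C[...,2]-.006)<.006)&(d>0)&(C[...,0]>.52)).astype(np.uint8)
n,l,st,ce=cv2.connectedComponentsWithStats(m);k=1+np.argmax(st[1:,4]);print(st[k])
c=max(cv2.findContours((l==k).astype(np.uint8),0,2)[0],key=cv2.contourArea)
w=np.array([on_z(p,q[0],T,.006)[:2] for q in c]);r=cv2.minAreaRect((w*1000).astype(np.float32));print(r)
E
python3 g.py
```

```text
[ 0.009 -0.025 -0.046  0.003 -0.003  0.002] (np.float64(73.89914829303483), array([-0.0004,  0.0008, -1.    ])) [0.5545 0.085  0.2094]
blue_plate_grip {'at': [354.0, 202.0], 'conf': 0.73} [0.5844 0.0869 0.022 ] [0.584  0.0902 0.037 ]
blue_plate_grip {'at': [196.4, 259.2], 'conf': 0.51} [0.4358 0.0755 0.022 ] [0.4431 0.0798 0.0385]
blue_plate_seat {'at': [349.7, 106.5], 'conf': 0.82} [0.6021 0.1625 0.    ] [ 0.6022  0.1625 -0.0017]
blue top 773 ((582.2667846679688, 91.00314331054688), (38.43293380737305, 15.9028959274292), 75.39681243896484) 0.03707683356065763
[ 317   85   70  140 3316]
((592.5699462890625, 120.70731353759766), (118.18263244628906, 56.890506744384766), 75.68270111083984)
```

View pics/wrist3.png

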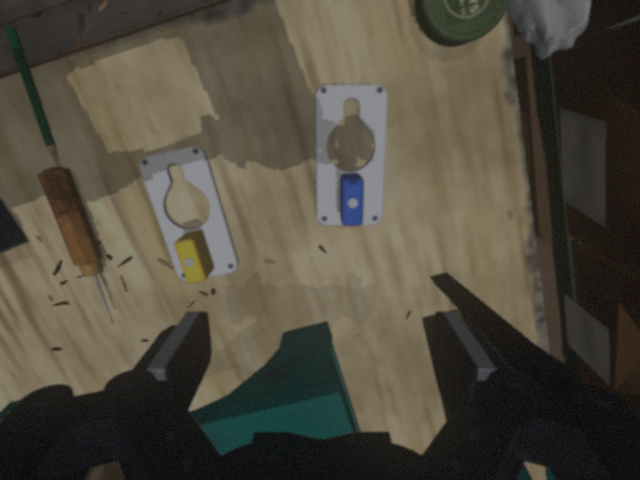

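```bash
python3 -c "
from h import *
goto([.5815,.092,.021],74.8)"
```

```text
t 4.4333 slide [ 1.24  2.21 19.1 ] rot [ 0.004  -0.0027 -0.0148] rows 4.620362159697344 0.12467936078108743
```

Emit:
play_rows(slide=[[0.6,1.1,2],[1.2,2.2,5],[1.24,2.21,8.5],[1.24,2.21,12],[1.24,2.21,15],[1.24,2.21,17.2],[1.24,2.21,18.4],[1.24,2.21,19],[1.24,2.21,19.1],[1.24,2.21,19.1]], delta_rot=[[0,0,-0.015],[0,0,-0.015],[0,0,-0.015],[0,0,-0.015],[0,0,-0.015],[0,0,-0.015],[0,0,-0.015],[0,0,-0.015],[0,0,-0.015],[0,0,-0.015]], hand=1)

```text
time: 5.27
tool_pos: [0.5831, 0.0921, 0.0227]
tcp_rot: [2.493, 1.906, 0.011]
wrist_force: [0.5, 0.1, 0.5]
width: 1.0
```

```bash
cat > i.py <<'E'
from h import *
import sys
s=read_state();p=read_camera('wrist');s=read_state();save(p,sys.argv[1]);print(s['tool_pos'],yaw(s),s['wrist_force'],s['width'])
E
python3 i.py wrist4
```

```text
[0.5834 0.0922 0.0231] (np.float64(74.80960488458766), array([ 0.0081,  0.0019, -1.    ])) [0.094  0.017  0.2237] 0.9966194388763838
```

View pics/wrist4.png

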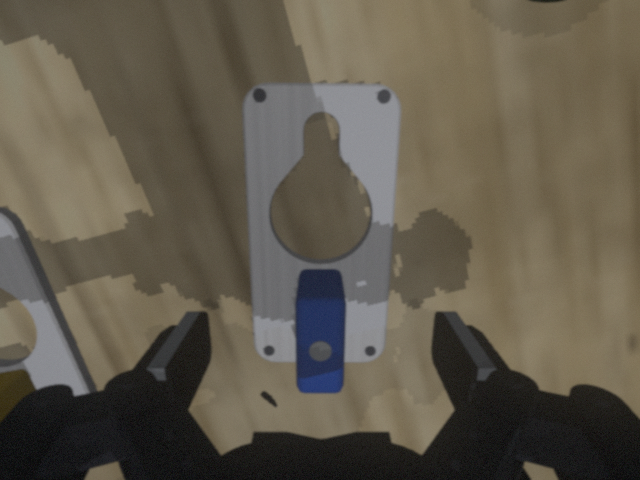

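```bash
python3 -c "
from h import *
goto([.5825,.092,.021],74.8)"
```

```text
t 5.3167 slide [-0.04 -0.08  0.21] rot [ 0.0073 -0.004   0.0002] rows 0.05474948610875999 0.06654602774000559
```

Emit:
play_rows(slide=[[0,0,0.1],[0,0,0.1],[0,0,0.1],[0,0,0.1],[0,0,0.1],[0,0,0.1],[0,0,0.1],[0,0,0.1],[0,0,0.1],[0,0,0.1]], delta_rot=[[0.007,-0.004,0],[0.007,-0.004,0],[0.007,-0.004,0],[0.007,-0.004,0],[0.007,-0.004,0],[0.007,-0.004,0],[0.007,-0.004,0],[0.007,-0.004,0],[0.007,-0.004,0],[0.007,-0.004,0]], hand=0, force=60)

```text
time: 6.15
tool_pos: [0.5838, 0.0922, 0.0225]
tcp_rot: [2.495, 1.908, 0.001]
wrist_force: [0.0, 0.6, 3.8]
width: 0.194
```

```bash
python3 i.py wrist5
```

```text
[0.5838 0.0922 0.0225] (np.float64(74.80894314926155), array([ 0.001, -0.   , -1.   ])) [0.0734 0.0174 3.8281] 0.19930288144464253
```

View pics/wrist5.png

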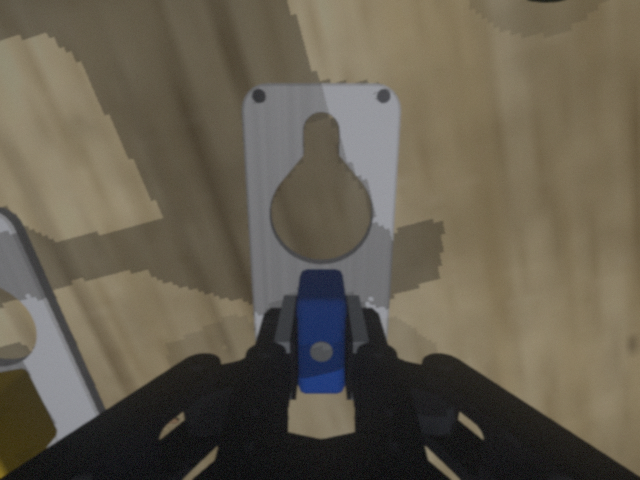

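```bash
cat > j.py <<'E'
from h import *
s=read_state();p=read_camera('wrist');s=read_state();T=T_wc(p,s);H=np.array(p['hand_eye']);H=H
Tt=np.eye(4);Tt[:3,:3]=R.from_rotvec(s['tcp_rot']).as_matrix();Tt[:3,3]=s['tool_pos'];I=np.linalg.inv(Tt)
for n,uv,z in [('scrL',(259,96),.006),('scrR',(383,96),.006),('slot end edge',(321,112),.006),('hole L',(270,211),.006),('hole R',(372,211),.006),('hole bottom',(321,262),.006),('plate top edge',(321,84),.006),('grip far top',(321,270),.038),('grip near',(321,392),.038)]:
    w=on_z(p,uv,T,z);t=I@np.r_[w,1];print(n,w,(t[:3]*1000).round(1))
for t in ['blue_plate_seat','blue_plate_grip']:
    for r in landmark_of(t,p)[:1]: print(t,r,(I@np.r_[on_z(p,r['at'],T,0 if 'seat' in t else .022),1]*1000).round(1))
goto([.584,.105,.40],74.8,s)
E
python3 j.py
```

```text
scrL [0.5844 0.1804 0.006 ] [ 85.2 -22.6  16.5]
scrR [0.6284 0.1685 0.006 ] [85.3 23.  16.5]
slot end edge [0.6049 0.169  0.006 ] [79.7  0.2 16.5]
hole L [0.5753 0.138  0.006 ] [ 41.9 -20.2  16.5]
hole R [0.6149 0.1273 0.006 ] [42.  20.8 16.5]
hole bottom [0.5894 0.1115 0.006 ] [20.1  0.3 16.5]
plate top edge [0.6075 0.1784 0.006 ] [89.3  0.2 16.5]
grip far top [0.5918 0.1205 0.038 ] [ 29.4   0.3 -15.5]
grip near [0.5791 0.0735 0.038 ] [-19.3   0.3 -15.5]
blue_plate_grip {'at': [322.1, 327.6], 'conf': 0.74} [  -1.7    0.8    0.5 1000. ]
t 6.25 slide [  1.25  -0.28 -37.75] rot [ 0.001  -0.0002  0.0002] rows 9.058809554783798 0.008406244438185169
```

Emit:
play_rows(slide=[[0,0,-1],[0,0,-3],[0,0,-6],[0,0,-10],[0,0,-14],[0,0,-18],[-0.5,-1,-22],[-0.5,-2,-26],[-0.5,-4,-30],[-0.5,-6,-33.5],[-0.5,-8,-36],[-0.5,-10,-37.5]], delta_rot=[[0,0,0],[0,0,0],[0,0,0],[0,0,0],[0,0,0],[0,0,0],[0,0,0],[0,0,0],[0,0,0],[0,0,0],[0,0,0],[0,0,0]])

```text
time: 7.35
tool_pos: [0.485, 0.1138, 0.4015]
tcp_rot: [2.494, 1.906, 0.008]
wrist_force: [0.4, 0.1, -1.7]
width: 0.194
```

```bash
python3 -c "
from h import *
s=read_state();print(s['tool_pos'],yaw(s),s['width'])
goto([.45,.1,.43],20,s)
goto([.44,-.2,.43],-10,s)"; python3 i.py wrist6
```

```text
[0.485  0.1138 0.4015] (np.float64(74.79661555825282), array([ 0.0055,  0.0009, -1.    ])) 0.19410270609483343
t 7.35 slide [-2.25 -3.   -2.87] rot [ 0.0035 -0.0045  0.9564] rows 1.1315067195644677 7.6532305557658535
t 7.35 slide [-31.46   3.9   -2.9 ] rot [ 0.0024 -0.0056  1.48  ] rows 7.633652416643244 11.843123489166038
[0.4827 0.1149 0.4042] (np.float64(74.85507289225929), array([ 0.0064,  0.0026, -1.    ])) [-2.774   0.3403  1.0743] 0.1939861131202151
```

View pics/wrist6.png

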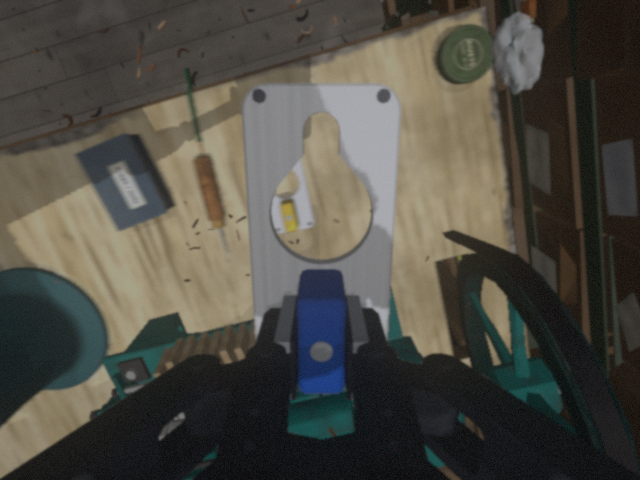

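Emit:
play_rows(slide=[[0,0,-1.5],[-1.5,-0.5,-2.7],[-4,-0.3,-2.8],[-7,0,-2.8],[-10,0.5,-2.8],[-13,1,-2.8],[-16,1.5,-2.8],[-19,2,-2.8],[-22,2.5,-2.8],[-25,3,-2.8],[-28,3.5,-2.8],[-31,3.9,-2.8]], delta_rot=[[0,-0.002,0.12],[0,-0.003,0.24],[0,-0.004,0.36],[0.002,-0.005,0.48],[0.002,-0.005,0.6],[0.002,-0.005,0.72],[0.002,-0.005,0.84],[0.002,-0.005,0.96],[0.002,-0.005,1.08],[0.002,-0.005,1.2],[0.002,-0.005,1.32],[0.002,-0.005,1.44]])

```text
time: 8.4
tool_pos: [0.4381, -0.1958, 0.4301]
tcp_rot: [-3.131, 0.219, 0.001]
wrist_force: [0.8, 0.9, 0.6]
width: 0.195
```

```bash
python3 -c "
from h import *
s=read_state();print(s['tool_pos'],yaw(s),s['width'])
d=np.array([.878,-.479]);g=np.array([.530,-.3785])-.042*d;print(g)
goto([g[0],g[1],.43],-28.6,s)
goto([g[0],g[1],.15],-28.6,s)"
```

```text
[ 0.4381 -0.1958  0.4301] (np.float64(-7.996835034796424), array([-0.0002,  0.0027, -1.    ])) 0.1950495554898875
[ 0.4931 -0.3584]
t 8.4 slide [ 7.71 15.33 -0.04] rot [-0.0025  0.0011  0.3596] rows 4.115763798421495 2.8776108830176135
t 8.4 slide [ 7.72 15.41 27.96] rot [-0.0025  0.0011  0.3596] rows 7.876957426441629 2.8776108830176135
```

```bash
python3 -c "
from h import *
s=read_state();q=s['q'];print(q,s['tool_pos'])
q0=np.array([-1.3679,.2648,1.6054,0,1.2737,-.0369]);p0=np.array([.1602,-.655,.2379])
A=[];b=[]
for qq,pp in [(q0,p0),(q,s['tool_pos'])]:
    A.append([np.sin(qq[1]),np.sin(qq[1]+qq[2])]);b.append(np.hypot(*pp[:2]))
L=np.linalg.solve(A,b);print(L)
for qq,pp in [(q0,p0),(q,s['tool_pos'])]:
    print('d1-tool',pp[2]-L[0]*np.cos(qq[1])-L[1]*np.cos(qq[1]+qq[2]))
# with z differences as check
from scipy.optimize import least_squares
g=lambda x:np.concatenate([[x[3]+x[0]*np.sin(a[1])+x[1]*np.sin(a[1]+a[2])-np.hypot(*c[:2]),x[0]*np.cos(a[1])+x[1]*np.cos(a[1]+a[2])+x[2]-c[2]] for a,c in [(q0,p0),(q,s['tool_pos'])]])
r=least_squares(g,[.45,.45,.1,0]);print(r.x,r.fun)
x=r.x
h=lambda a:[x[3]+x[0]*np.sin(a[0])+x[1]*np.sin(a[0]+a[1])-.61,x[0]*np.cos(a[0])+x[1]*np.cos(a[0]+a[1])+x[2]-.0315]
k=least_squares(h,[.3,1.8]).x;print('place q2,q3',k,'forearm below horizontal deg',np.degrees(k.sum())-90)
"
```

```text
[-0.4738 -0.1695  1.7143  0.0023  1.5982  1.2366] [ 0.4381 -0.1958  0.4301]
[0.5098 0.5661]
d1-tool -0.08716306589845993
d1-tool -0.08712046023385497
[ 0.5098  0.5662 -0.0871 -0.0001] [-0.  0. -0.  0.]
place q2,q3 [0.3476 1.9138] forearm below horizontal deg 39.569416254104226
```

Emit:
play_rows(slide=[[2,4,0],[4,8,0],[6,11.5,0],[7.5,14.5,1],[7.7,15.4,4],[7.7,15.4,8],[7.7,15.4,12],[7.7,15.4,16],[7.7,15.4,20],[7.7,15.4,24],[7.7,15.4,27],[7.7,15.4,28]], delta_rot=[[0,0,0.1],[0,0,0.2],[0,0,0.3],[-0.0025,0,0.36],[-0.0025,0.001,0.36],[-0.0025,0.001,0.36],[-0.0025,0.001,0.36],[-0.0025,0.001,0.36],[-0.0025,0.001,0.36],[-0.0025,0.001,0.36],[-0.0025,0.001,0.36],[-0.0025,0.001,0.36]])

```text
time: 9.4
tool_pos: [0.4884, -0.3548, 0.1419]
tcp_rot: [-3.039, 0.775, 0.019]
wrist_force: [-1.1, 1.3, -2.4]
width: 0.196
```

Emit:
play_rows(slide=[[0,0,0.5],[0,0,0.5]], delta_rot=[[0,0,0],[0,0,0]])

```text
time: 9.57
tool_pos: [0.4866, -0.3534, 0.1346]
tcp_rot: [-3.037, 0.775, 0.027]
wrist_force: [-0.6, 0.4, -1.6]
width: 0.198
```

```bash
cat > k.py <<'E'
from h import *
import sys
s=read_state();p=read_camera('wrist');s=read_state();p=read_camera('wrist');save(p,sys.argv[1]);T=T_wc(p,s)
print(s['tool_pos'],yaw(s),s['wrist_force'],s['width'],s['time'])
Tt=np.eye(4);Tt[:3,:3]=R.from_rotvec(s['tcp_rot']).as_matrix();Tt[:3,3]=s['tool_pos'];I=np.linalg.inv(Tt)
for r in landmark_of('stud',p)[:2]: w=on_z(p,r['at'],T,.032);print(r,w,(I@np.r_[w,1]*1000).round(1),'dep',dep(p,r['at'],T))
p=read_camera('scene');save(p,sys.argv[1]+'s')
E
python3 k.py wrist7
```

```text
[ 0.488  -0.3545  0.1367] (np.float64(-28.623619188823334), array([-0.0117,  0.0092, -0.9999])) [-0.0485 -0.9599 -1.2145] 0.2023490088262846 9.6167
{'at': [321.0, 167.0], 'conf': 0.66} [ 0.5305 -0.3783  0.032 ] [  50.3    0.7  104.  1000. ] dep [ 0.5304 -0.3782  0.0307]
```

View pics/wrist7.png

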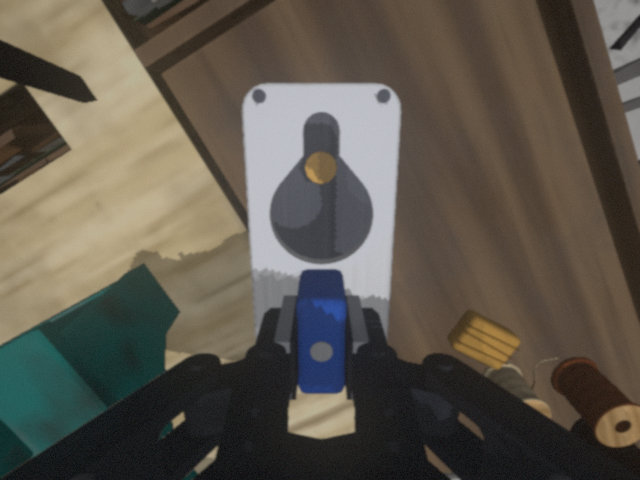

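View pics/wrist7s.png

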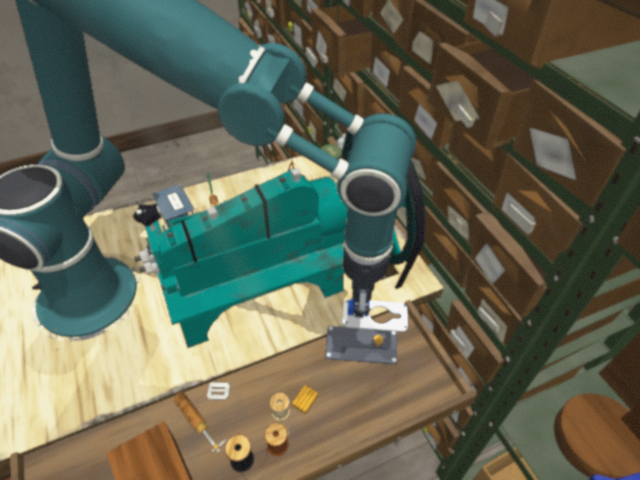

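```bash
python3 -c "
from h import *
goto([.4937,-.358,.07],-28.6)"
```

```text
t 9.7667 slide [0.48 0.   6.97] rot [-0.0014  0.0084 -0.0005] rows 1.6760639476876917 0.06799118616812713
```

Emit:
play_rows(slide=[[0.2,0,1.5],[0.5,0,3.5],[0.5,0,5],[0.5,0,6.2],[0.5,0,6.9],[0.5,0,6.9],[0.5,0,6.9],[0.5,0,6.9]], delta_rot=[[-0.001,0.008,0],[-0.001,0.008,0],[-0.001,0.008,0],[-0.001,0.008,0],[-0.001,0.008,0],[-0.001,0.008,0],[-0.001,0.008,0],[-0.001,0.008,0]])

```text
time: 10.43
tool_pos: [0.4947, -0.3587, 0.072]
tcp_rot: [3.044, -0.777, 0.003]
wrist_force: [0.6, 0.6, -1.6]
width: 0.199
```

```bash
python3 k.py wrist8;python3 -c "
from h import *
goto([.4937,-.358,.0325],-28.6)"
```

```text
[ 0.4948 -0.3588  0.0721] (np.float64(-28.62434500436869), array([ 0.0018, -0.001 , -1.    ])) [ 0.1489 -0.0279 -1.6935] 0.19938321630620864 10.4833
{'at': [318.9, 202.4], 'conf': 0.92} [ 0.5315 -0.3785  0.032 ] [  41.6   -0.3   40.2 1000. ] dep [ 0.5315 -0.3785  0.0319]
t 10.6333 slide [-0.1  -0.01  3.92] rot [-0.0001 -0.0013 -0.0004] rows 0.9410203586378604 0.011312010584830957
```

View pics/wrist8.png

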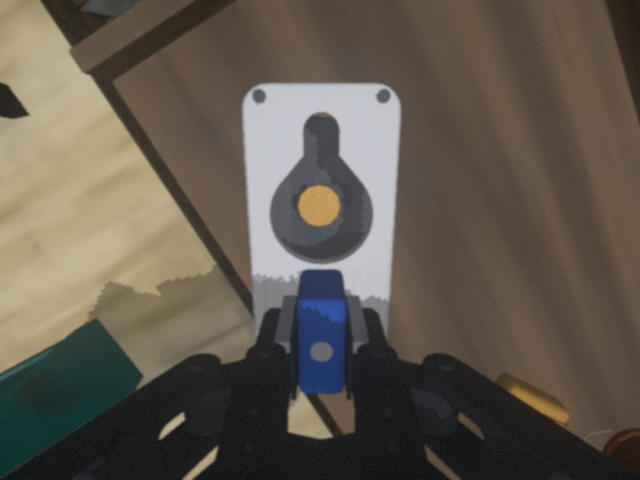

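Emit:
play_rows(slide=[[0,-0.05,1],[0,-0.05,2],[0,-0.05,2.8],[0,-0.05,3.4],[0,-0.05,3.7],[0,-0.05,3.8],[0,-0.05,3.8],[0,-0.05,3.8]], delta_rot=[[0,-0.001,0],[0,-0.001,0],[0,-0.001,0],[0,-0.001,0],[0,-0.001,0],[0,-0.001,0],[0,-0.001,0],[0,-0.001,0]])

```text
time: 11.3
tool_pos: [0.4949, -0.3583, 0.0338]
tcp_rot: [3.044, -0.777, 0.001]
wrist_force: [0.4, -0.7, -1.3]
width: 0.198
```

```bash
python3 k.py wrist9
```

```text
[ 0.4951 -0.3584  0.0341] (np.float64(-28.62612475391899), array([ 0.0009, -0.0005, -1.    ])) [-0.1624 -0.0067 -1.6718] 0.196734140801299 11.35
{'at': [319.0, 224.9], 'conf': 0.81} [ 0.5312 -0.378   0.032 ] [  41.2   -0.     2.1 1000. ] dep [ 0.5309 -0.3779  0.0306]
```

View pics/wrist9.png

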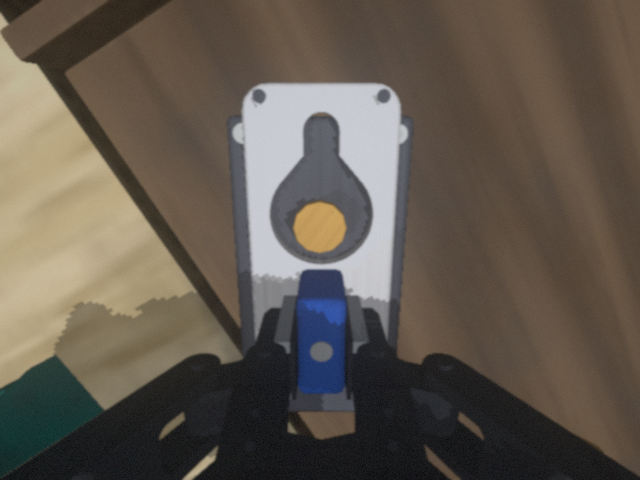

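Emit:
play_rows(slide=[[0,0,0.1],[0,0,0.2],[0,0,0.2]], delta_rot=[[0,-0.001,0],[0,-0.001,0],[0,-0.001,0]])

```text
time: 11.75
tool_pos: [0.4951, -0.3584, 0.0323]
tcp_rot: [3.044, -0.777, 0.001]
wrist_force: [-0.8, -0.2, -2.2]
width: 0.195
```

Emit:
play_rows(slide=[[-0.4,0,0.05],[-0.9,0,0.05],[-1.4,0,0.05],[-1.9,0,0.05],[-2.4,0,0.05],[-2.8,0,0.05],[-3.1,0,0.05],[-3.3,0,0.05],[-3.3,0,0.05],[-3.3,0,0.05]], delta_rot=[[0,0,0],[0,0,0],[0,0,0],[0,0,0],[0,0,0],[0,0,0],[0,0,0],[0,0,0],[0,0,0],[0,0,0]])

```text
time: 12.58
tool_pos: [0.4662, -0.3427, 0.0319]
tcp_rot: [3.044, -0.777, 0.001]
wrist_force: [-0.5, -0.2, -1.6]
width: 0.196
```

```bash
python3 k.py wrist10
```

```text
[ 0.4664 -0.3427  0.0319] (np.float64(-28.626538988083087), array([ 0.0007, -0.0005, -1.    ])) [ 0.0701  0.1614 -1.2714] 0.19964553035564495 12.6333
{'at': [319.2, 134.9], 'conf': 0.82} [ 0.5306 -0.3778  0.032 ] [  73.2    0.1   -0.1 1000. ] dep [ 0.5305 -0.3778  0.0314]
```

View pics/wrist10.png

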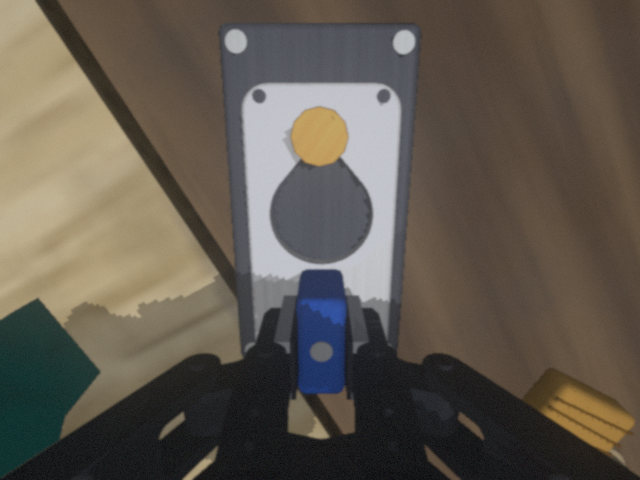

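Emit:
play_rows(slide=[[-0.05,0,0.02],[-0.1,0,0.02],[-0.15,0,0.02],[-0.2,0,0.02],[-0.2,0,0.02],[-0.2,0,0.02]], delta_rot=[[0,0,0],[0,0,0],[0,0,0],[0,0,0],[0,0,0],[0,0,0]])

```text
time: 13.28
tool_pos: [0.4646, -0.3418, 0.0316]
tcp_rot: [3.044, -0.777, 0.001]
wrist_force: [0.0, -0.8, -1.9]
width: 0.193
```

```bash
python3 k.py wrist11
```

```text
[ 0.4646 -0.3418  0.0316] (np.float64(-28.622887031267947), array([ 0.0006, -0.0005, -1.    ])) [-0.8874 -1.3247 -1.1495] 0.19555928421981655 13.3333
{'at': [320.6, 128.4], 'conf': 0.65} [ 0.5305 -0.3783  0.032 ] [  75.3    0.5   -0.3 1000. ] dep [ 0.5305 -0.3783  0.0316]
```

View pics/wrist11.png

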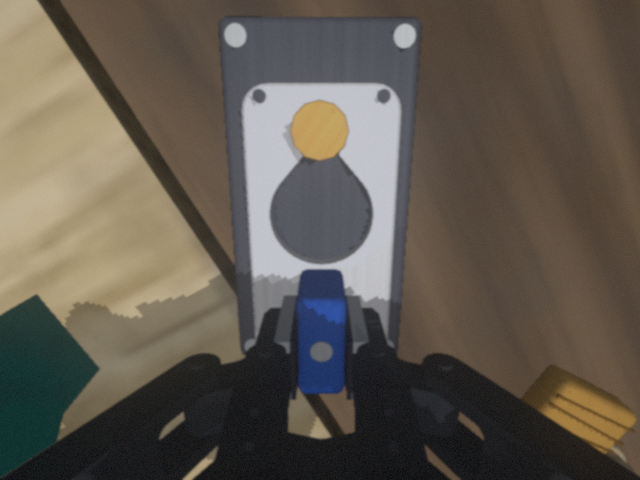

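```bash
cat > l.py <<'E'
from h import *
s=read_state();p=read_camera('wrist');s=read_state();T=T_wc(p,s)
Tt=np.eye(4);Tt[:3,:3]=R.from_rotvec(s['tcp_rot']).as_matrix();Tt[:3,3]=s['tool_pos'];I=np.linalg.inv(Tt)
for n,uv,z in [('base end',(320,16.5),.009),('plate end',(320,82.5),.015),('bl',(220,20),.009),('br',(420,20),.009),('studL',(291,130),.032),('studR',(349,130),.032),('studT',(320,100),.032),('studB',(320,160),.032)]:
    print(n,(I@np.r_[on_z(p,uv,T,z),1]*1000)[:2].round(1))
E
python3 l.py
```

```text
base end [113.6   0.3]
plate end [91.   0.3]
bl [112.4 -36. ]
br [112.5  36.5]
studL [74.7 -9.4]
studR [74.8 10. ]
studT [84.2  0.3]
studB [64.9  0.3]
```

Emit:
play_rows(slide=[[-0.04,0,0.02],[-0.08,0,0.02],[-0.12,0,0.02],[-0.15,0,0.02],[-0.15,0,0.02]], delta_rot=[[0,0,0],[0,0,0],[0,0,0],[0,0,0],[0,0,0]])

```text
time: 13.95
tool_pos: [0.4633, -0.3411, 0.0315]
tcp_rot: [3.044, -0.777, 0.001]
wrist_force: [-0.3, 0.2, -1.5]
width: 0.198
```

```bash
python3 k.py wrist12; python3 l.py
```

```text
[ 0.4633 -0.3411  0.0315] (np.float64(-28.62173790479978), array([ 0.0006, -0.0005, -1.    ])) [-0.0539 -0.5921 -0.6751] 0.19291695868807454 14.0
{'at': [320.8, 123.5], 'conf': 0.74} [ 0.5305 -0.3784  0.032 ] [  76.8    0.6   -0.5 1000. ] dep [ 0.5305 -0.3784  0.0314]
base end [113.5   0.3]
plate end [90.9  0.3]
bl [112.4 -35.9]
br [112.5  36.5]
studL [74.8 -9.4]
studR [74.8 10. ]
studT [84.2  0.3]
studB [64.9  0.3]
```

View pics/wrist12.png

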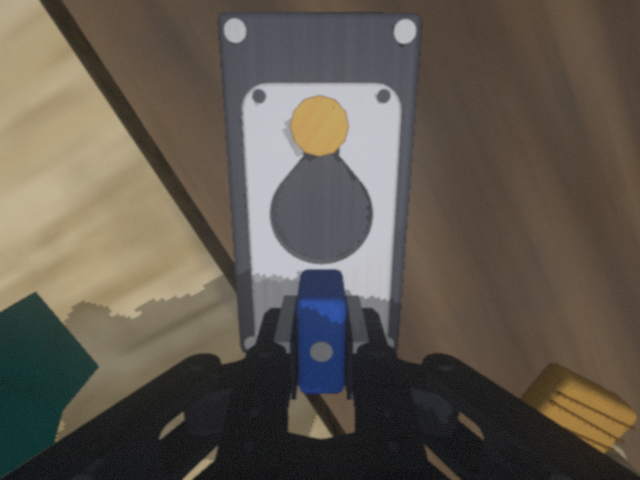

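Emit:
play_rows(slide=[[-0.04,0,0.03],[-0.08,0,0.05],[-0.12,0,0.05],[-0.12,0,0.05],[-0.12,0,0.05]], delta_rot=[[0,0,0],[0,0,0],[0,0,0],[0,0,0],[0,0,0]])

```text
time: 14.62
tool_pos: [0.463, -0.341, 0.0315]
tcp_rot: [3.043, -0.776, 0.003]
wrist_force: [2.0, 0.5, 2.1]
width: 0.197
```

```bash
python3 k.py wrist13;python3 -c "
import cv2;a=cv2.imread('pics/wrist13.png')[0:280,200:440];cv2.imwrite('pics/c13.png',cv2.resize(a,(514,600)))"
```

```text
[ 0.463  -0.341   0.0315] (np.float64(-28.62670530817105), array([ 0.0018, -0.0014, -1.    ])) [ 2.6344 -0.0122  1.7786] 0.19942985638286595 14.6667
{'at': [319.6, 122.6], 'conf': 0.8} [ 0.5306 -0.3781  0.032 ] [  77.1    0.2   -0.3 1000. ] dep [ 0.5306 -0.3781  0.0317]
```

View pics/c13.png

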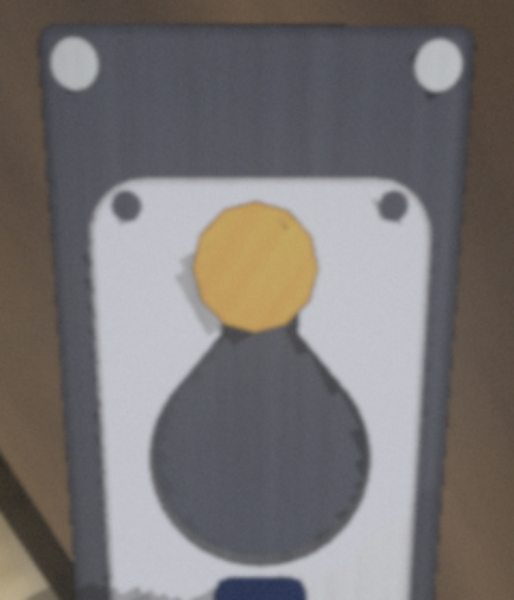

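Emit:
play_rows(slide=[[-0.06,0,0],[-0.12,0,0],[-0.15,0,0],[-0.15,0,0]], delta_rot=[[0,0,0],[0,0,0],[0,0,0],[0,0,0]])

```text
time: 15.15
tool_pos: [0.4618, -0.3404, 0.0315]
tcp_rot: [3.043, -0.776, 0.004]
wrist_force: [1.6, -1.0, 1.0]
width: 0.195
```

```bash
python3 k.py wrist14;python3 -c "
import cv2;a=cv2.imread('pics/wrist14.png')[0:280,200:440];cv2.imwrite('pics/c14.png',cv2.resize(a,(514,600)))"
```

```text
[ 0.4618 -0.3404  0.0315] (np.float64(-28.623667375283492), array([ 0.0023, -0.0017, -1.    ])) [ 2.623  -1.3107  1.4787] 0.19934610923167487 15.2
{'at': [324.8, 117.3], 'conf': 0.76} [ 0.5301 -0.3799  0.032 ] [  78.8    1.9   -0.3 1000. ] dep [ 0.5301 -0.3799  0.0319]
```

View pics/c14.png

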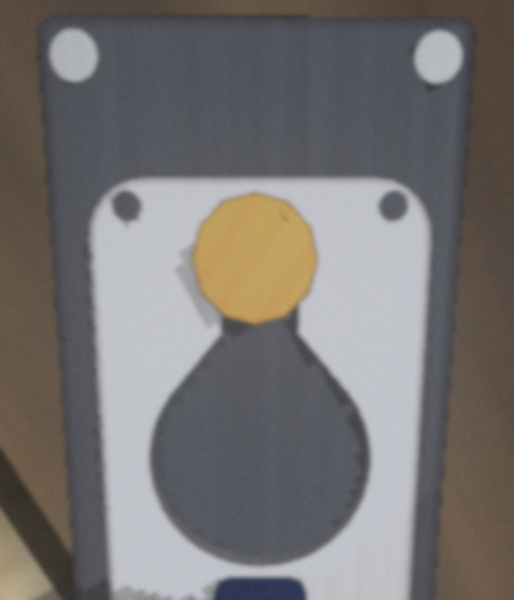

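Emit:
play_rows(slide=[[0,0,-0.02],[0,0,-0.02],[0,0,-0.02],[0,0,-0.02],[0,0,-0.02],[0,0,-0.02],[0,0,-0.02],[0,0,-0.02]], delta_rot=[[0,0,0],[0,0,0],[0,0,0],[0,0,0],[0,0,0],[0,0,0],[0,0,0],[0,0,0]], hand=0.7)

```text
time: 16.02
tool_pos: [0.4618, -0.3404, 0.0317]
tcp_rot: [3.043, -0.776, 0.004]
wrist_force: [-0.4, -0.7, 0.4]
width: 0.699
```

Emit:
play_rows(slide=[[0,0,-1],[0,0,-3],[0,0,-6],[0,0,-9],[0,0,-12],[0,0,-14],[0,0,-15],[0,0,-15],[0,0,-15]], delta_rot=[[0,0,0],[0,0,0],[0,0,0],[0,0,0],[0,0,0],[0,0,0],[0,0,0],[0,0,0],[0,0,0]])

```text
time: 16.77
tool_pos: [0.4614, -0.3401, 0.1819]
tcp_rot: [3.043, -0.776, 0.005]
wrist_force: [-0.2, -0.4, -0.3]
width: 0.703
```

```bash
cat > m.py <<'E'
from h import *
s=read_state();p=read_camera('wrist');s=read_state();p=read_camera('wrist');save(p,'wrist15');T=T_wc(p,s);print(s['tool_pos'],s['width'],s['wrist_force'])
for t,z in [('stud',.032),('blue_plate_grip',.031),('blue_plate_seat',.009)]:
    for r in landmark_of(t,p)[:1]: print(t,r,on_z(p,r['at'],T,z))
p=read_camera('scene');save(p,'scene15');p=read_camera('side');save(p,'side15')
E
python3 m.py
```

```text
[ 0.4607 -0.3396  0.1805] 0.7013327470853296 [-0.2674  0.1159 -0.3888]
blue_plate_grip {'at': [322.3, 226.9], 'conf': 0.91} [ 0.4594 -0.3409  0.031 ]
blue_plate_seat {'at': [323.1, 125.0], 'conf': 0.64} [ 0.5246 -0.3771  0.009 ]
```

View pics/wrist15.png

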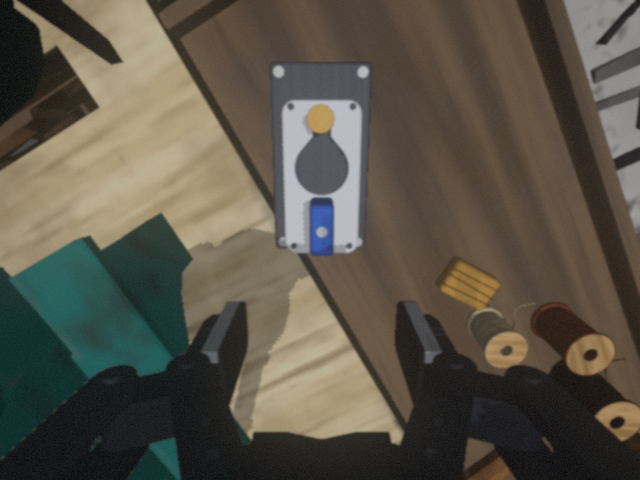

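View pics/scene15.png

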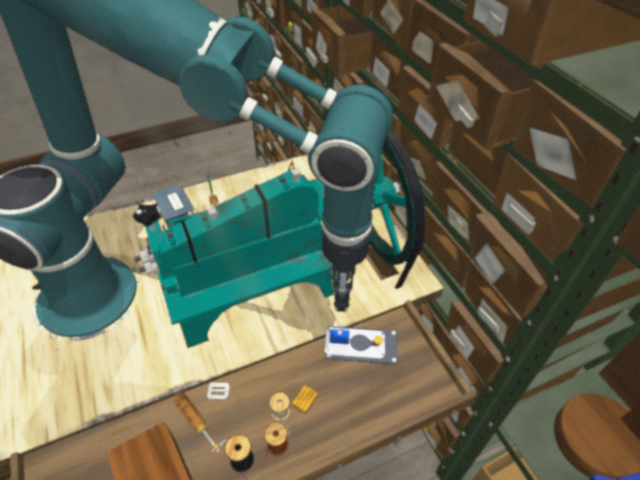

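```bash
cat > n.py <<'E'
from h import *
s=read_state();p=read_camera('wrist');save(p,'wrist16');T=T_wc(p,s)
im=p['image'];cv2.imwrite('pics/c16.png',cv2.resize(im[50:270,255:385,::-1],None,fx=2.7,fy=2.7,interpolation=cv2.INTER_CUBIC))
g=cv2.cvtColor(im,cv2.COLOR_RGB2GRAY).astype(int)
print('col320',list(enumerate(g[55:135,320],55)));
print('col292',list(enumerate(g[235:262,297],235)));
E
python3 n.py
```

```text
col320 [(55, np.int64(84)), (56, np.int64(86)), (57, np.int64(83)), (58, np.int64(88)), (59, np.int64(89)), (60, np.int64(89)), (61, np.int64(83)), (62, np.int64(76)), (63, np.int64(71)), (64, np.int64(74)), (65, np.int64(81)), (66, np.int64(81)), (67, np.int64(84)), (68, np.int64(82)), (69, np.int64(83)), (70, np.int64(83)), (71, np.int64(82)), (72, np.int64(84)), (73, np.int64(83)), (74, np.int64(83)), (75, np.int64(84)), (76, np.int64(83)), (77, np.int64(84)), (78, np.int64(85)), (79, np.int64(84)), (80, np.int64(84)), (81, np.int64(84)), (82, np.int64(84)), (83, np.int64(85)), (84, np.int64(86)), (85, np.int64(82)), (86, np.int64(86)), (87, np.int64(83)), (88, np.int64(86)), (89, np.int64(85)), (90, np.int64(85)), (91, np.int64(85)), (92, np.int64(85)), (93, np.int64(84)), (94, np.int64(85)), (95, np.int64(87)), (96, np.int64(86)), (97, np.int64(86)), (98, np.int64(97)), (99, np.int64(128)), (100, np.int64(161)), (101, np.int64(178)), (102, np.int64(182)), (103, np.int64(170)), (104, np.int64(156)), (105, np.int64(152)), (106, np.int64(155)), (107, np.int64(154)), (108, np.int64(
[... 478 characters left out ...]
int64(154)), (131, np.int64(149)), (132, np.int64(134)), (133, np.int64(104)), (134, np.int64(82))]
col292 [(235, np.int64(190)), (236, np.int64(188)), (237, np.int64(187)), (238, np.int64(190)), (239, np.int64(190)), (240, np.int64(188)), (241, np.int64(186)), (242, np.int64(179)), (243, np.int64(162)), (244, np.int64(146)), (245, np.int64(133)), (246, np.int64(136)), (247, np.int64(140)), (248, np.int64(145)), (249, np.int64(145)), (250, np.int64(146)), (251, np.int64(141)), (252, np.int64(124)), (253, np.int64(103)), (254, np.int64(98)), (255, np.int64(104)), (256, np.int64(113)), (257, np.int64(117)), (258, np.int64(121)), (259, np.int64(120)), (260, np.int64(119)), (261, np.int64(119))]
```

View pics/c16.png

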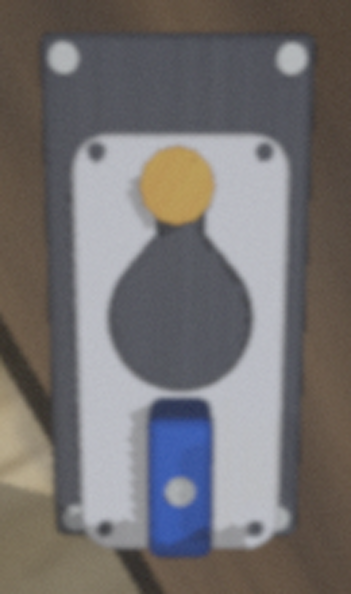

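```bash
cat > o.py <<'E'
from h import *
s=read_state();p=read_camera('wrist');T=T_wc(p,s)
y=np.radians(-28.6);d=np.array([np.cos(y),np.sin(y)]);n=np.array([-d[1],d[0]])
c=lambda u,v:(255+u/2.7,50+v/2.7)
L=[('base short end',(320,62),.009),('base long end',c(60,533),.009),('plate key end',(320,99),.015),('plate grip end',c(120,548),.015),('hole top',0,0)][:4]
L+=[('stud',c(177,186),.032),('hole bot',c(180,390),.015),('holeL',c(107,315),.015),('holeR',c(253,315),.015),('scr1',c(96,152),.015),('scr2',c(264,152),.015),('scr3',c(105,528),.015),('scr4',c(255,528),.015),('b1',c(63,58),.009),('b2',c(291,58),.009),('b3',c(72,516),.009),('b4',c(282,516),.009),('gripdot',c(180,491),.047)]
for k,uv,z in L:
    w=on_z(p,uv,T,z)[:2]-[.5305,-.3783];print(k,(w@d*1000).round(1),(w@n*1000).round(1))
E
python3 o.py
```

```text
base short end 38.6 0.5
base long end -103.9 36.6
plate key end 13.0 0.5
plate grip end -106.8 17.6
stud -0.9 0.1
hole bot -57.8 -0.8
holeL -36.1 20.1
holeR -36.1 -21.7
scr1 7.9 22.2
scr2 8.0 -23.7
scr3 -100.3 22.0
scr4 -100.3 -23.7
b1 32.2 31.1
b2 32.2 -30.9
b3 -98.4 32.6
b4 -98.4 -32.5
gripdot -79.2 -0.7
```

View pics/side15.png

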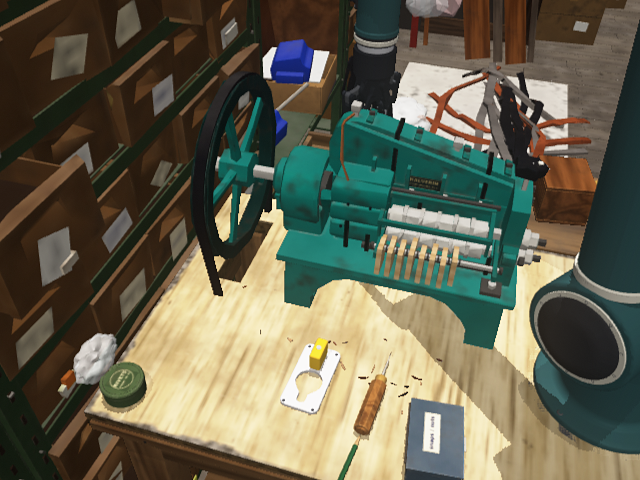

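The yellow plate is still at (310,375) px in the side view, where it lay at the start. The blue plate lies on the base, and the gripper is open and clear of it.

```bash
python3 -c "
from h import *
print(finish_job())"
```

```text
the job is handed in; nothing more can be done
None
```

The blue plate is on the jig base with the stud in the narrow end of its slot and the grip over the base's long end. I gripped it, carried it over the machine and lowered the keyhole over the stud. I then slid it about 38 mm towards the long end, let go and rose 15 cm. The job was handed in at about 17 s of the 53 s, and it reports no verdict.

**Last checks:**
- **Alignment:** in the last wrist picture the plate lies flat and in line with the base. Its edges and screws look parallel to the base's, and it sits less than about 1 mm off sideways.
- **Position along the base:** the plate's and base's end edges put the stud about 1 mm past the nominal seat, and the round hole puts it up to about 3 mm past. That is still inside the slot's travel, with the neck at or near the closed end.
- **Forces:** every wrist force I read stayed below 4 N. I felt only light drag at the end of the slide and no definite end stop.
- **Yellow plate:** it is where it was.

**Disagreement:** after release, the trained network's single-view points for the grip and seat were off by about 5 to 6 mm. I trusted the edges, screws and hole in the picture instead.

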